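# Pull out the lamp cabinet's plate and fill its row

## Task

Press down on the rubber pad of the grey plate and drag the plate out of the lamp cabinet until it is fully out against the red stop, keeping the black print already on it standing on its circle. Then take the two black faceted prints from the table and set each one down, without dropping it, upright in the middle of its own empty white circle, so that the row of three is complete. Leave everything else on the table where it is.

Things in the scene. Friction and masses are not known exactly. Their poses are not given: they have to be found in the camera images.
- booth: fixed white lamp cabinet (210 deep, 300 wide, 150 mm high); its bed reaches 235 mm out in front. Origin on the table under the middle of its front face; x points into the cabinet, z up: the plate comes out along -x. The mouth is 250 mm wide, open up to 100 mm above the table. Side rails and a red stop bar at the bed's near end are level with the plate's top, so its edges cannot be gripped
- plate (a joint): how far the grey sliding plate (220 long, 200 wide, 8 mm thick, captive in the rails) has come out, in m: 0 = fully in (the start), 0.11 = against the red stop. It slides level, stays where it is left, and takes about 2.5 N (a little more when moved fast) to drag
- pad (a point): black rubber pad on the plate's bare front part, flush, 40 (along the travel) x 150 mm. Point: its centre on the top face, 22 mm above the table, 70 mm in front of the cabinet when the plate is fully in; moves with the plate. Axes as booth. Friction under a fingertip is at least about 0.5: a press of 8 to 20 N drags the plate
- circle_l (a point): a white, dark-rimmed circle, 53 mm across, printed on the plate (no recess); point at its centre on the plate's top face, moves with the plate. Left one of the row of three seen from the robot; empty at the start and inside the cabinet; 83 mm in front of the cabinet's face when the plate is fully out
- circle_m (a point): a white, dark-rimmed circle, 53 mm across, printed on the plate (no recess); point at its centre on the plate's top face, moves with the plate. Middle one, 66 mm from either neighbour; holds gem_c
- circle_r (a point): a white, dark-rimmed circle, 53 mm across, printed on the plate (no recess); point at its centre on the plate's top face, moves with the plate. Right one; empty at the start
- gem_a_mid (a point): black faceted print: 36 mm across with upright sides for its lower 28 mm, then narrowing to a blunt point, 46 mm tall, about 45 g. Point: its centre, 23 mm above its foot; z up when it stands. One of the two that stand loose on the table
- gem_b_mid (a point): black faceted print: 36 mm across with upright sides for its lower 28 mm, then narrowing to a blunt point, 46 mm tall, about 45 g. Point: its centre, 23 mm above its foot; z up when it stands. The other one that stands loose on the table
- gem_c_mid (a point): black faceted print: 36 mm across with upright sides for its lower 28 mm, then narrowing to a blunt point, 46 mm tall, about 45 g. Point: its centre, 23 mm above its foot; z up when it stands. Stands loose on the middle circle of the plate, hidden in the cabinet at the start
- spool: bystander: a small yellow reel, 48 mm across, 40 mm tall; loose. Origin: its foot's centre
- jar: bystander: a small jar with blue cap, 46 mm across, 60 mm tall; loose. Origin: its foot's centre
- driver: bystander: a screwdriver lying on the table; loose. Origin: the underside of its middle
- frame: bystander: a black open wire-like frame, about 70 x 60 mm and 38 mm tall; loose. Origin: the underside of its middle
There are look-alikes about, which are no part of the job. What is shaped like the part that bears gem_a_mid but orange is not meant. What is shaped like the part that bears gem_b_mid but orange is not meant.

How it is judged (in metres and radians):
On the way:
1. the plate is fully out, against the stop (within 7 mm), with the first print upright on its middle circle (value of joint plate above 0.103 m and horizontal distance between gem_c_mid and circle_m below 0.012 m and z of gem_c_mid in the frame of circle_m between 0.019 and 0.027 m and angle between gem_c_mid's own z axis and vertical below 0.12 rad), for 0.2 s.
At the end, for the whole second after the job is handed in: The plate is within 7 mm of its fully-out stop; the two prints from the table stand upright (within 0.12 rad), at rest, one on each outer circle, either way round, and the first one on the middle circle, each centred within 12 mm, with its foot on the plate (all of step 1 and (((horizontal distance between gem_a_mid and circle_l below 0.012 m and z of gem_a_mid in the frame of circle_l between 0.019 and 0.027 m and angle between gem_a_mid's own z axis and vertical below 0.12 rad) and (horizontal distance between gem_b_mid and circle_r below 0.012 m and z of gem_b_mid in the frame of circle_r between 0.019 and 0.027 m and angle between gem_b_mid's own z axis and vertical below 0.12 rad)) or ((horizontal distance between gem_b_mid and circle_l below 0.012 m and z of gem_b_mid in the frame of circle_l between 0.019 and 0.027 m and angle between gem_b_mid's own z axis and vertical below 0.12 rad) and (horizontal distance between gem_a_mid and circle_r below 0.012 m and z of gem_a_mid in the frame of circle_r between 0.019 and 0.027 m and angle between gem_a_mid's own z axis and vertical below 0.12 rad))) and linear speed of each of gem_a, gem_b, gem_c below 0.02 m/s); the robot touches nothing.
It fails at once if a print is dropped (let go in the air more than 25 mm above the plate) ((height (world z) of gem_a_mid above 0.07 m and contact force between gem_a and anything else below 0.01 N) or (height (world z) of gem_b_mid above 0.07 m and contact force between gem_b and anything else below 0.01 N)).
It fails at once if the print that came standing on the plate is toppled (angle between gem_c_mid's own z axis and vertical above 0.5 rad).
It fails at once if a bystander is moved by more than 30 mm (distance of any of spool, jar, driver, frame from where it was at the start of the episode above 0.03 m).
It also fails if it takes over 72 s, if anything falls off the work surface, if the arm or the gripper's body presses on something with over 40 N, if the wrist force passes 120 N, or if a joint passes its speed limit or range.

## Robot

A 6-joint arm with a two-finger parallel gripper is mounted at the origin on the work surface. World frame = base frame: x ahead of the robot, y to its left, z up, the work surface at z = 0. Lengths are in m, angles in degrees, forces in N, time in s.
With the tool pointing down it reaches from about 0.4 to 0.825 m from the base axis. Payload 7 kg.
Tool frame: the origin (TCP) lies midway between the tips of the shut fingers; the grasp point (between the pads) lies 19 mm behind it; z points along the fingers, y is the line along which they close (so a half turn about z gives the same grasp; the last joint's range is limited). The gripper opens to 88 mm and grips with 3 to 60 N. Pads are 19 mm wide; open, the fingers measure 130 mm over their backs; the gripper's body (78 mm by 193 mm) begins 47 mm behind the grasp point.
Start: joints at [81.71, 20.546, 0.682, 0, -70.136, -16.507], TCP at [0.283, 0.613, 0.227] pointing down, gripper open.
Joint ranges: [-176.03, 176.03], [-82.01, 121.73], [-58.28, 71.71], [-173.87, 95.51], [-174.79, -0.11], [-173.66, 173.66]. Speed limits (degrees/s): [136.94, 136.94, 172.46, 180, 180, 180].

## Interface

Orientations are given as [roll, pitch, yaw] about the fixed x, y, z axes, in that order (R = Rz(yaw) Ry(pitch) Rx(roll)).
In Python, from plant import r gives the robot as it stands. The module is installed in compiled form; this text tells all that it offers.
- The arm moves only by the tool play_rows, never from a script. Its argument "rows" is a list of rows, each an object with "slide": the shift along the tool's x, y, z as a fraction of full scale, a list of three; "delta_rot": the turn, a rotation vector about the tool's x, y, z as a fraction of full scale, a list of three; "fingers": the opening, from -1 (shut) to 1 (fully open). In form: [{"slide": [x, y, z], "delta_rot": [rx, ry, rz], "fingers": fingers}, ...]. A call has 1 to 8 rows; each row shifts and turns the commanded pose from where the row before left it, along the tool's axes as they then stand; what a row does not reach is not made up. Full scale, the value 1, is 0.15 m for a shift and 0.08 rad for a turn. A row lasts 1/8 s, in which the tool goes at most 62.5 mm and 10.7 degrees, less where a joint would pass 70% of its speed; a pose out of reach is approached as far as the arm can. A call with a number of a shift or a turn outside -1 to 1 is refused whole. A call with a gripper value outside its range is refused whole. The fingers move at their own pace and stop on an object; "squeeze" is the grip in N (left out, the last holds). Time passes only in rows, so rows that do not move let the fingers close. It gives the time, the measured TCP pose, the force, the opening and the grip force at its end, in the units of the state.
- r.get_state(): the state, without advancing time (a new reading comes with each control period).
- r.capture(name): name is "scene" or "top"; returns a dict with "image" (384x512x3 uint8, blue, green, red), "fx", "fy", "cx", "cy" (pixels), "R" (3x3) and "t" (3): a world point X has camera coordinates R X + t. Camera axes: x right, y down, z forward; pixel columns grow to the right and rows downward; lengths in m; the calibration is good to about 2 mm. A picture is of the moment at which its call begins. There is no depth.
- r.close_job(): hands the job in; it is judged then, once.
The state is a dict: "time_s": time; "joints": joint angles; "qd": joint speeds; "joint_torque": joint torques, N m; "tcp_pos": TCP position; "eef_rot": TCP orientation; "contact_force": force on the tool from outside, world axes, zero at the start; "moment": the same for the moment, N m; "gripper_width": finger opening in m; "gripper_force": force on a finger pad.
Only numpy, scipy, OpenCV 4.12 (cv2) and the standard library are available. Lean on these libraries where they do the work, as an engineer would, in place of code of your own. Each camera call takes 0.05 s, during which the arm holds its last target. There are 200 camera calls.

## Working session

There is one attempt and no reset: what is moved stays moved. The work goes in short steps, Python scripts to look and compute and a tool call to move; the robot and the scene stay as the last step left them, time stands still between calls to the robot, and variables do not carry over. Pictures are saved under pics/ and viewed, at most 10 in all, crops included, and the job is handed in when it is done.

Besides the shell and the picture viewer there is one more tool, called after ">>>" in YAML: its name, and indented under it one key for each argument. play_rows: Moves the arm, as the interface text tells. Shift numbers are shares of 0.15 m and turn numbers shares of 0.08 rad, none past 1 either way. Its arguments: {"type":"object","properties":{"rows":{"type":"array"},"squeeze":{"type":"number"}},"required":["rows"]}

```bash
mkdir -p pics
python3 - <<'E'
from plant import r
import cv2,pickle
s=r.get_state();print(s)
for n in("scene","top"):
    c=r.capture(n);cv2.imwrite(f"pics/{n}0.png",c["image"]);pickle.dump(c,open(f"{n}0.pkl","wb"));print(n,c["fx"],c["cx"],c["cy"],c["R"],c["t"])
E
```

```text
{'time_s': 0.0, 'joints': array([ 8.17090551e+01,  2.05919811e+01,  6.34141440e-01, -2.03858229e-02,
       -7.01347740e+01, -1.65068592e+01]), 'qd': array([ 0.10791689, -0.00254422, -0.01357706,  0.04597128, -0.05680228,
       -0.03642164]), 'joint_torque': array([ 1.38869789e-03, -5.82719314e+01,  2.93048644e+01,  6.99741885e+00,
        6.85591658e-03, -1.58814692e-04]), 'tcp_pos': array([0.2829261 , 0.61231448, 0.22561847]), 'eef_rot': array([ 1.79905758e+02, -7.94285602e-03, -2.48047404e+01]), 'contact_force': array([-0.29886082,  0.19316277, -0.61378899]), 'moment': array([0.02287741, 0.03813122, 0.03397186]), 'gripper_force': 0.0, 'gripper_width': 0.08783978612131738}
scene 439.48722068811213 247.50168391662052 197.4469367449568 [[ 0.37121465 -0.92848219 -0.01097772]
 [-0.8259118  -0.32475716 -0.46087144]
 [ 0.42434583  0.18014887 -0.88739901]] [-0.21156301  0.49657049  1.27249261]
top 377.26701607521767 256.48904569597977 190.86832832537016 [[-0.02866601 -0.99958712 -0.00196024]
 [-0.98770055  0.02862657 -0.15371448]
 [ 0.15370713 -0.00247025 -0.98811336]] [0.00325337 0.56048891 0.98585217]
```

View pics/scene0.png

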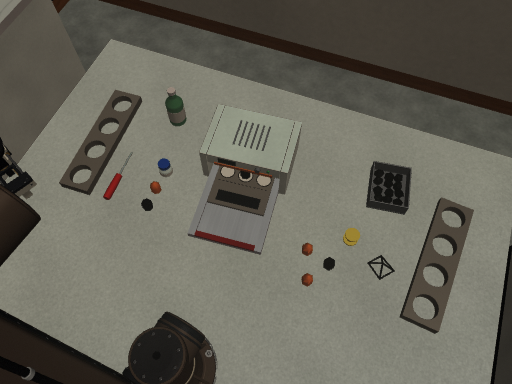

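View pics/top0.png

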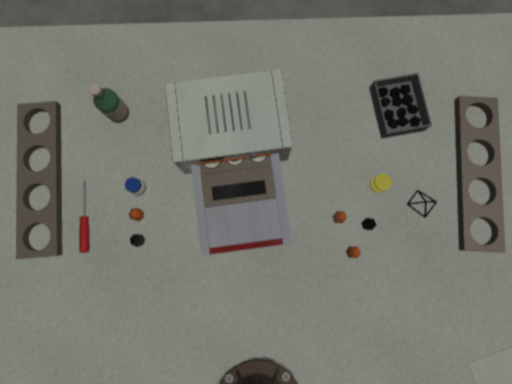

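The two pictures show the black prints at top (137,240) and (369,224). The pad is at top (239,190), inside the bed, with the red stop at (246,246). Next I locate them by segmentation.

```bash
cat > h.py <<'E'
import numpy as np,cv2,pickle
from scipy.optimize import least_squares
def proj(c,X):
    p=np.atleast_2d(X)@np.asarray(c["R"]).T+c["t"]; return np.c_[c["fx"]*p[:,0]/p[:,2]+c["cx"],c["fy"]*p[:,1]/p[:,2]+c["cy"]]
def back(c,uv,z):
    d=np.array([(uv[0]-c["cx"])/c["fx"],(uv[1]-c["cy"])/c["fy"],1]);R=np.asarray(c["R"])
    o=-R.T@c["t"];d=R.T@d;return o+d*(z-o[2])/d[2]
def blob(c,uv,th=50,w=14,mask=None):
    im=c["image"].max(2); m=(im<th).astype(np.uint8) if mask is None else mask.astype(np.uint8)
    n,l,s,ce=cv2.connectedComponentsWithStats(m)
    u,v=map(int,uv); win=l[v-w:v+w+1,u-w:u+w+1]; ids=[i for i in np.unique(win) if i]
    i=max(ids,key=lambda k:(win==k).sum()); return s[i],ce[i],l==i
def gem(c,pos,n=16):
    a=np.linspace(0,2*np.pi,n,endpoint=False);ring=lambda rr,z:np.c_[pos[0]+rr*np.cos(a),pos[1]+rr*np.sin(a),np.full(n,pos[2]+z)]
    P=np.r_[ring(.0175,0),ring(.0175,.028),ring(.007,.046)]
    h=cv2.convexHull(proj(c,P).astype(np.float32));M=cv2.moments(h);return np.array([M["m10"],M["m01"]])/M["m00"]
def gemfind(c,uv,z=0,th=50):
    s,ce,_=blob(c,uv,th); x0=back(c,ce,z+.02)[:2]
    return least_squares(lambda q:gem(c,[q[0],q[1],z])-ce,x0).x,s
E
python3 - <<'E'
from h import *
T=pickle.load(open("top0.pkl","rb"));S=pickle.load(open("scene0.pkl","rb"))
for c,n,pts in((T,"top",[(137,240),(369,224)]),(S,"scene",[(147,204),(329,264)])):
  for p in pts: print(n,*gemfind(c,p))
for c,p in((T,(239,190)),(S,(238,201))):
  s,ce,m=blob(c,p,45,5); ys,xs=np.nonzero(m); W=np.array([back(c,(x,y),.022)[:2] for x,y in zip(xs,ys)])
  print("pad",s,cv2.minAreaRect(W.astype(np.float32)*1000),W.mean(0))
a=cv2.resize(T["image"][130:265,160:300],None,fx=5,fy=4.4,interpolation=cv2.INTER_CUBIC);cv2.imwrite("pics/crop0.png",cv2.resize(T["image"][140:260,165:305],(700,600),interpolation=cv2.INTER_CUBIC))
# bystander approx
for n,p in dict(spool=(381,184),jar=(135,187),frame=(422,204),or1=(137,214),or2=(340,217),or3=(354,252)).items(): print(n,back(T,p,.02)[:2])
print("driver",back(T,(84,182),0)[:2],back(T,(84,250),.0)[:2])
E
```

```text
top [0.43826045 0.31958265] [131 235  13  11 115]
top [ 0.46428336 -0.31933508] [362 219  14  10 112]
scene [0.43914426 0.31850494] [141 199  12  12 102]
scene [ 0.46576385 -0.3206918 ] [324 257  11  13 111]
pad [212 181  54  19 653] ((568.073974609375, 37.34440994262695), (35.408451080322266, 145.93521118164062), 6.155930995941162) [0.56819237 0.03720465]
pad [216 189  44  20 455] ((569.42333984375, 36.215362548828125), (39.591087341308594, 149.22972106933594), 5.933172225952148) [0.56917688 0.03566705]
spool [ 0.5733238  -0.36159127]
jar [0.58476917 0.32637501]
frame [ 0.51384332 -0.47070374]
or1 [0.5088307  0.31926387]
or2 [ 0.4843513  -0.24123288]
or3 [ 0.38804558 -0.2733153 ]
driver [0.60700374 0.47890592] [0.41474169 0.47091164]
```

View pics/crop0.png

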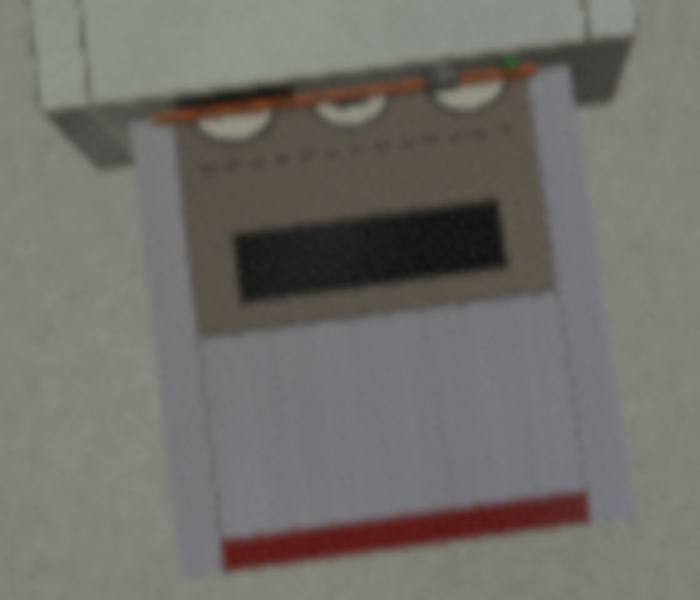

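The scene picture agrees with the top one. The pad is at about (0.569, 0.036), with booth yaw +6°. The prints are at (0.439, 0.319) and (0.465, -0.320). I'll turn to yaw 6° with the fingers shut and keep that yaw throughout: closing along the booth's y keeps the gripper body clear of the cabinet.

>>> play_rows:
  rows:
    - {"slide": [0, 0, 0], "delta_rot": [0, 0, -0.96], "fingers": -1}
    - {"slide": [0, 0, 0], "delta_rot": [0, 0, -0.96], "fingers": -1}
    - {"slide": [0, 0, 0], "delta_rot": [0, 0, -0.96], "fingers": -1}
    - {"slide": [0, 0, 0], "delta_rot": [0, 0, -0.96], "fingers": -1}
    - {"slide": [0, 0, 0], "delta_rot": [0, 0, -0.96], "fingers": -1}
    - {"slide": [0, 0, 0], "delta_rot": [0, 0, -0.96], "fingers": -1}
    - {"slide": [0, 0, 0], "delta_rot": [0, 0, -0.96], "fingers": -1}
    - {"slide": [0, 0, 0], "delta_rot": [0, 0, 0], "fingers": -1}

```text
time_s: 1.1
tcp_pos: [0.283, 0.6125, 0.2261]
eef_rot: [180.0, 0.0, 6.0]
contact_force: [-0.6, -0.7, -0.1]
gripper_width: 0.0132
gripper_force: 0.0
```

```bash
cat > go.py <<'E'
import sys,numpy as np
from plant import r
from scipy.spatial.transform import Rotation as Ro
t=np.array(list(map(float,sys.argv[1:4])));n=int(sys.argv[4])
s=r.get_state();R=Ro.from_euler("xyz",s["eef_rot"],degrees=True)
print(s["time_s"],s["tcp_pos"].round(4),s["eef_rot"].round(2),s["contact_force"].round(2),s["joints"].round(1));d=R.inv().apply(t-s["tcp_pos"])/.15
print("per row",(d/n).round(3),"total",d.round(3))
E
python3 go.py .5687 .0364 .09 12
```

```text
1.1 [0.283  0.6125 0.2261] [1.7996e+02 2.0000e-02 5.9700e+00] [-0.58 -0.69 -0.11] [ 81.7  20.6   0.7  -0.  -70.1  14.3]
per row [0.125 0.335 0.076] total [1.495 4.018 0.91 ]
```

>>> play_rows:
  rows:
    - {"slide": [0.125, 0.335, 0], "delta_rot": [0, 0, 0], "fingers": -1}
    - {"slide": [0.125, 0.335, 0], "delta_rot": [0, 0, 0], "fingers": -1}
    - {"slide": [0.125, 0.335, 0], "delta_rot": [0, 0, 0], "fingers": -1}
    - {"slide": [0.125, 0.335, 0], "delta_rot": [0, 0, 0], "fingers": -1}
    - {"slide": [0.125, 0.335, 0], "delta_rot": [0, 0, 0], "fingers": -1}
    - {"slide": [0.125, 0.335, 0], "delta_rot": [0, 0, 0], "fingers": -1}
    - {"slide": [0.125, 0.335, 0], "delta_rot": [0, 0, 0], "fingers": -1}
    - {"slide": [0.125, 0.335, 0], "delta_rot": [0, 0, 0], "fingers": -1}

```text
time_s: 2.1
tcp_pos: [0.4748, 0.227, 0.2267]
eef_rot: [-180.0, -0.0, 5.9]
contact_force: [0.4, 0.8, -0.3]
gripper_width: 0.0003
gripper_force: 0.0
```

>>> play_rows:
  rows:
    - {"slide": [0.125, 0.335, 0.22], "delta_rot": [0, 0, 0], "fingers": -1}
    - {"slide": [0.125, 0.335, 0.23], "delta_rot": [0, 0, 0], "fingers": -1}
    - {"slide": [0.125, 0.335, 0.23], "delta_rot": [0, 0, 0], "fingers": -1}
    - {"slide": [0.125, 0.335, 0.23], "delta_rot": [0, 0, 0], "fingers": -1}
    - {"slide": [0, 0, 0], "delta_rot": [0, 0, 0], "fingers": -1}
    - {"slide": [0, 0, 0], "delta_rot": [0, 0, 0], "fingers": -1}

```text
time_s: 2.85
tcp_pos: [0.5684, 0.0395, 0.0923]
eef_rot: [180.0, 0.0, 5.9]
contact_force: [-0.5, -0.6, 0.2]
gripper_width: 0.0004
gripper_force: 0.0
```

```bash
python3 go.py .5687 .0364 .03 3
```

```text
2.85 [0.5684 0.0395 0.0923] [1.7999e+02 2.0000e-02 5.8800e+00] [-0.55 -0.64  0.17] [ 23.7  17.8 -22.7   0.  -49.5  72.2]
per row [-0.     0.007  0.138] total [-0.     0.021  0.415]
```

>>> play_rows:
  rows:
    - {"slide": [0, 0.02, 0.14], "delta_rot": [0, 0, 0], "fingers": -1}
    - {"slide": [0, 0, 0.14], "delta_rot": [0, 0, 0], "fingers": -1}
    - {"slide": [0, 0, 0.14], "delta_rot": [0, 0, 0], "fingers": -1}
    - {"slide": [0, 0, 0.03], "delta_rot": [0, 0, 0], "fingers": -1}
    - {"slide": [0, 0, 0.02], "delta_rot": [0, 0, 0], "fingers": -1}
    - {"slide": [0, 0, 0], "delta_rot": [0, 0, 0], "fingers": -1}

```text
time_s: 3.6
tcp_pos: [0.5692, 0.0374, 0.0228]
eef_rot: [-180.0, -0.1, 6.0]
contact_force: [-0.5, -0.5, 0.2]
gripper_width: 0.0005
gripper_force: 0.0
```

>>> play_rows:
  rows:
    - {"slide": [0, 0, 0.01], "delta_rot": [0, 0, 0], "fingers": -1}
    - {"slide": [0, 0, 0.01], "delta_rot": [0, 0, 0], "fingers": -1}
    - {"slide": [0, 0, 0], "delta_rot": [0, 0, 0], "fingers": -1}

```text
time_s: 3.98
tcp_pos: [0.5694, 0.0373, 0.0221]
eef_rot: [-180.0, -0.1, 6.1]
contact_force: [-9.8, 3.7, 25.4]
gripper_width: 0.0005
gripper_force: 12.8
```

>>> play_rows:
  rows:
    - {"slide": [-0.01, 0, -0.007], "delta_rot": [0, 0, 0], "fingers": -1}
    - {"slide": [-0.02, 0, 0], "delta_rot": [0, 0, 0], "fingers": -1}
    - {"slide": [-0.03, 0, 0], "delta_rot": [0, 0, 0], "fingers": -1}
    - {"slide": [-0.04, 0, 0], "delta_rot": [0, 0, 0], "fingers": -1}

```text
time_s: 4.47
tcp_pos: [0.5569, 0.0361, 0.0223]
eef_rot: [-180.0, -0.4, 6.1]
contact_force: [2.6, -0.2, 9.0]
gripper_width: 0.0003
gripper_force: 4.6
```

>>> play_rows:
  rows:
    - {"slide": [-0.05, 0, 0.003], "delta_rot": [0, 0, 0], "fingers": -1}
    - {"slide": [-0.06, 0, 0], "delta_rot": [0, 0, 0], "fingers": -1}
    - {"slide": [-0.06, 0, 0], "delta_rot": [0, 0, 0], "fingers": -1}
    - {"slide": [-0.06, 0, 0], "delta_rot": [0, 0, 0], "fingers": -1}
    - {"slide": [-0.06, 0, 0], "delta_rot": [0, 0, 0], "fingers": -1}
    - {"slide": [-0.06, 0, 0], "delta_rot": [0, 0, 0], "fingers": -1}
    - {"slide": [-0.06, 0, 0], "delta_rot": [0, 0, 0], "fingers": -1}

```text
time_s: 5.35
tcp_pos: [0.4962, 0.0297, 0.0222]
eef_rot: [-179.9, -0.4, 6.1]
contact_force: [3.5, -2.8, 13.9]
gripper_width: 0.0005
gripper_force: 7.3
```

```bash
python3 go.py .4600 .0258 .0222 4
```

```text
5.35 [0.4962 0.0297 0.0222] [-179.95   -0.43    6.1 ] [ 3.46 -2.77 13.91] [ 26.2  17.4 -36.2   0.2 -36.   69.8]
per row [-0.061  0.    -0.   ] total [-0.242  0.    -0.002]
```

>>> play_rows:
  rows:
    - {"slide": [-0.05, 0, 0], "delta_rot": [0, 0, 0], "fingers": -1}
    - {"slide": [-0.05, 0, 0], "delta_rot": [0, 0, 0], "fingers": -1}
    - {"slide": [-0.04, 0, 0], "delta_rot": [0, 0, 0], "fingers": -1}
    - {"slide": [-0.03, 0, 0], "delta_rot": [0, 0, 0], "fingers": -1}
    - {"slide": [-0.03, 0, 0], "delta_rot": [0, 0, 0], "fingers": -1}
    - {"slide": [-0.02, 0, 0], "delta_rot": [0, 0, 0], "fingers": -1}
    - {"slide": [-0.015, 0, 0], "delta_rot": [0, 0, 0], "fingers": -1}
    - {"slide": [0, 0, 0], "delta_rot": [0, 0, 0], "fingers": -1}

```text
time_s: 6.35
tcp_pos: [0.461, 0.026, 0.0221]
eef_rot: [-179.9, -0.4, 6.1]
contact_force: [1.6, -2.3, 20.3]
gripper_width: 0.0007
gripper_force: 9.4
```

>>> play_rows:
  rows:
    - {"slide": [-0.015, 0, 0], "delta_rot": [0, 0, 0], "fingers": -1}
    - {"slide": [-0.01, 0, 0], "delta_rot": [0, 0, 0], "fingers": -1}
    - {"slide": [0, 0, 0], "delta_rot": [0, 0, 0], "fingers": -1}

```text
time_s: 6.72
tcp_pos: [0.4587, 0.0263, 0.0222]
eef_rot: [-179.9, -0.5, 6.1]
contact_force: [6.3, -2.8, 12.3]
gripper_width: 0.0
gripper_force: 6.1
```

>>> play_rows:
  rows:
    - {"slide": [0, 0, -0.05], "delta_rot": [0, 0, 0], "fingers": -1}
    - {"slide": [0, 0, -0.3], "delta_rot": [0, 0, 0], "fingers": -1}
    - {"slide": [0, 0, -0.35], "delta_rot": [0, 0, 0], "fingers": -1}
    - {"slide": [0, -0.3, -0.1], "delta_rot": [0, 0, 0], "fingers": 0.36}
    - {"slide": [0, -0.35, 0], "delta_rot": [0, 0, 0], "fingers": 0.36}
    - {"slide": [0, -0.35, 0], "delta_rot": [0, 0, 0], "fingers": 0.36}
    - {"slide": [0, -0.35, 0], "delta_rot": [0, 0, 0], "fingers": 0.36}
    - {"slide": [0, -0.35, 0], "delta_rot": [0, 0, 0], "fingers": 0.36}

```text
time_s: 7.72
tcp_pos: [0.4261, 0.2796, 0.1398]
eef_rot: [180.0, 0.0, 6.0]
contact_force: [1.5, 0.1, 0.5]
gripper_width: 0.0452
gripper_force: 0.0
```

```bash
python3 go.py .4387 .319 .05 4
python3 - <<'E'
from plant import r
import cv2,pickle
for n in("scene","top"):
    c=r.capture(n);pickle.dump(c,open(f"{n}1.pkl","wb"))
    if n=="top": cv2.imwrite("pics/top1.png",cv2.resize(c["image"][130:270,165:305],(600,600),interpolation=cv2.INTER_CUBIC))
    else: cv2.imwrite("pics/scene1.png",cv2.resize(c["image"][130:260,175:305],(600,600),interpolation=cv2.INTER_CUBIC))
E
```

```text
7.725 [0.4261 0.2796 0.1398] [1.8e+02 3.0e-02 6.0e+00] [1.48 0.13 0.5 ] [ 55.4   9.4 -26.8  -0.  -53.7  40.7]
per row [ 0.028 -0.063  0.15 ] total [ 0.111 -0.252  0.599]
```

View pics/top1.png

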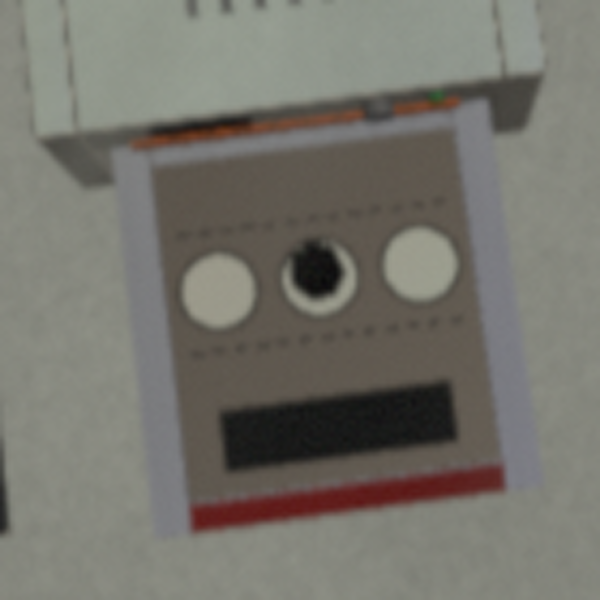

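View pics/scene1.png

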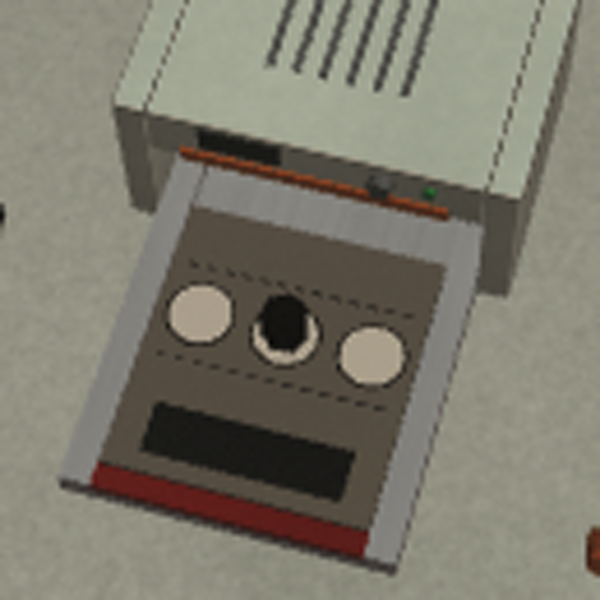

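Both pictures show the plate out against the red bar and the middle print standing near its circle's centre (crop 318,275). The empty circles are at top-crop (218,290) and (421,264). Next I measure the circles and the middle print.

```bash
cat > m.py <<'E'
from h import *
T=pickle.load(open("top1.pkl","rb"));S=pickle.load(open("scene1.pkl","rb"))
out=[]
for c,pts in((T,[(165+218*140/600,130+290*140/600),(165+421*140/600,130+264*140/600)]),(S,[(175+200*130/600,130+313*130/600),(175+372*130/600,130+355*130/600)])):
  P=[]
  for p in pts:
    s,ce,_=blob(c,p,0,5,mask=c["image"].min(2)>120); P.append(back(c,ce,.022)[:2]);print(s,P[-1])
  d=P[0]-P[1];print("dist",np.hypot(*d),"yaw",np.degrees(np.arctan2(-d[0],d[1])),"mid",(P[0]+P[1])/2)
for c,p in((T,(239,193)),(S,(237,199))): print("gem_c",*gemfind(c,p,.022))
E
python3 m.py
```

```text
[208 190  16  16 201] [0.54845706 0.10122371]
[255 184  16  16 199] [ 0.56221652 -0.02973466]
dist 0.13167921777212763 yaw 5.997917336101276 mid [0.55533679 0.03574453]
[212 192  13  12 126] [0.54932326 0.10025074]
[249 201  13  12 127] [ 0.56308464 -0.03047946]
dist 0.1314525033829759 yaw 6.009139808301517 mid [0.55620395 0.03488564]
gem_c [0.55803419 0.03674519] [234 187  10  12  97]
gem_c [0.55880487 0.03696256] [231 194  11  12 100]
```

>>> play_rows:
  rows:
    - {"slide": [0.055, -0.126, 0], "delta_rot": [0, 0, 0], "fingers": 0.36}
    - {"slide": [0.055, -0.126, 0], "delta_rot": [0, 0, 0], "fingers": 0.36}
    - {"slide": [0, 0, 0.2], "delta_rot": [0, 0, 0], "fingers": 0.36}
    - {"slide": [0, 0, 0.2], "delta_rot": [0, 0, 0], "fingers": 0.36}
    - {"slide": [0, 0, 0.2], "delta_rot": [0, 0, 0], "fingers": 0.36}
    - {"slide": [0, 0, 0], "delta_rot": [0, 0, 0], "fingers": 0.36}

```text
time_s: 8.57
tcp_pos: [0.4391, 0.3164, 0.0475]
eef_rot: [179.8, 0.2, 5.9]
contact_force: [0.4, -0.1, -0.3]
gripper_width: 0.06
gripper_force: 0.0
```

```bash
python3 go.py .4387 .319 .006 3
```

```text
8.575 [0.4391 0.3164 0.0475] [179.8    0.19   5.94] [ 0.42 -0.09 -0.28] [ 56.5  18.9 -28.6  -0.  -42.7  39.4]
per row [ 0.    -0.006  0.092] total [ 0.    -0.019  0.277]
```

>>> play_rows:
  rows:
    - {"slide": [0, -0.018, 0.09], "delta_rot": [0, 0, 0], "fingers": 0.36}
    - {"slide": [0, 0, 0.09], "delta_rot": [0, 0, 0], "fingers": 0.36}
    - {"slide": [0, 0, 0.09], "delta_rot": [0, 0, 0], "fingers": 0.36}
    - {"slide": [0, 0, 0], "delta_rot": [0, 0, 0], "fingers": 0.36}
    - {"slide": [0, 0, 0], "delta_rot": [0, 0, 0], "fingers": -1}
    - {"slide": [0, 0, 0], "delta_rot": [0, 0, 0], "fingers": -1}
    - {"slide": [0, 0, 0], "delta_rot": [0, 0, 0], "fingers": -1}
    - {"slide": [0, 0, 0], "delta_rot": [0, 0, 0], "fingers": -1}
  squeeze: 12

```text
time_s: 9.57
tcp_pos: [0.4395, 0.3206, 0.0094]
eef_rot: [-180.0, -0.0, 6.0]
contact_force: [-0.2, -0.5, 1.9]
gripper_width: 0.0351
gripper_force: 12.0
```

>>> play_rows:
  rows:
    - {"slide": [0, 0, -0.1], "delta_rot": [0, 0, 0], "fingers": -1}
    - {"slide": [0, 0, -0.2], "delta_rot": [0, 0, 0], "fingers": -1}
    - {"slide": [0, 0, -0.25], "delta_rot": [0, 0, 0], "fingers": -1}
    - {"slide": [0, 0, -0.15], "delta_rot": [0, 0, 0], "fingers": -1}
    - {"slide": [0, 0, 0], "delta_rot": [0, 0, 0], "fingers": -1}

```text
time_s: 10.2
tcp_pos: [0.4402, 0.3214, 0.1169]
eef_rot: [-179.8, -0.2, 6.0]
contact_force: [0.8, -0.3, -0.8]
gripper_width: 0.0354
gripper_force: 12.0
```

```bash
python3 go.py .5487 .1037 .07 7
```

```text
10.2 [0.4402 0.3214 0.1169] [-179.79   -0.19    6.02] [ 0.81 -0.33 -0.79] [ 56.8  13.9 -24.5   0.  -51.3  39.2]
per row [0.081 0.217 0.044] total [0.566 1.521 0.309]
```

>>> play_rows:
  rows:
    - {"slide": [0.05, 0.15, 0], "delta_rot": [0, 0, 0], "fingers": -1}
    - {"slide": [0.09, 0.24, 0], "delta_rot": [0, 0, 0], "fingers": -1}
    - {"slide": [0.1, 0.26, 0], "delta_rot": [0, 0, 0], "fingers": -1}
    - {"slide": [0.1, 0.26, 0], "delta_rot": [0, 0, 0], "fingers": -1}
    - {"slide": [0.1, 0.26, 0], "delta_rot": [0, 0, 0], "fingers": -1}
    - {"slide": [0.076, 0.21, 0], "delta_rot": [0, 0, 0], "fingers": -1}
    - {"slide": [0.05, 0.141, 0], "delta_rot": [0, 0, 0], "fingers": -1}
    - {"slide": [0, 0, 0.1], "delta_rot": [0, 0, 0], "fingers": -1}

```text
time_s: 11.2
tcp_pos: [0.5483, 0.1012, 0.099]
eef_rot: [-180.0, -0.1, 5.9]
contact_force: [-0.2, -0.2, -0.9]
gripper_width: 0.0353
gripper_force: 12.0
```

>>> play_rows:
  rows:
    - {"slide": [0, 0, 0.1], "delta_rot": [0, 0, 0], "fingers": -1}
    - {"slide": [0, 0, 0], "delta_rot": [0, 0, 0], "fingers": -1}
    - {"slide": [0, 0, 0], "delta_rot": [0, 0, 0], "fingers": -1}

```text
time_s: 11.58
tcp_pos: [0.5475, 0.1029, 0.0839]
eef_rot: [180.0, 0.0, 6.1]
contact_force: [-0.9, 0.8, -0.6]
gripper_width: 0.0352
gripper_force: 12.0
```

```bash
python3 go.py .5487 .1037 .0325 4;python3 go.py .5487 .1037 .0325 4|head -1
```

```text
11.575 [0.5475 0.1029 0.0839] [1.7998e+02 2.0000e-02 6.0700e+00] [-0.86  0.79 -0.59] [ 30.8  17.4 -24.8   0.  -47.9  65.3]
per row [ 0.002 -0.001  0.086] total [ 0.009 -0.004  0.342]
11.575 [0.5475 0.1029 0.0839] [1.7998e+02 2.0000e-02 6.0700e+00] [-0.86  0.79 -0.59] [ 30.8  17.4 -24.8   0.  -47.9  65.3]
```

>>> play_rows:
  rows:
    - {"slide": [0.006, 0, 0.1], "delta_rot": [0, 0, 0], "fingers": -1}
    - {"slide": [0, 0, 0.1], "delta_rot": [0, 0, 0], "fingers": -1}
    - {"slide": [0, 0, 0.08], "delta_rot": [0, 0, 0], "fingers": -1}
    - {"slide": [0, 0, 0.04], "delta_rot": [0, 0, 0], "fingers": -1}
    - {"slide": [0, 0, 0.01], "delta_rot": [0, 0, 0], "fingers": -1}
    - {"slide": [0, 0, 0], "delta_rot": [0, 0, 0], "fingers": -1}

```text
time_s: 12.32
tcp_pos: [0.5487, 0.1025, 0.0346]
eef_rot: [-180.0, -0.0, 6.0]
contact_force: [0.7, 0.4, -0.2]
gripper_width: 0.0355
gripper_force: 12.0
```

>>> play_rows:
  rows:
    - {"slide": [0, 0, 0.01], "delta_rot": [0, 0, 0], "fingers": -1}
    - {"slide": [0, 0, 0.01], "delta_rot": [0, 0, 0], "fingers": -1}
    - {"slide": [0, 0, 0], "delta_rot": [0, 0, 0], "fingers": -1}

```text
time_s: 12.7
tcp_pos: [0.5485, 0.1024, 0.0315]
eef_rot: [-180.0, -0.0, 6.0]
contact_force: [-0.3, 0.4, -0.7]
gripper_width: 0.0354
gripper_force: 12.0
```

>>> play_rows:
  rows:
    - {"slide": [0, 0, 0.007], "delta_rot": [0, 0, 0], "fingers": -1}
    - {"slide": [0, 0, 0.007], "delta_rot": [0, 0, 0], "fingers": -1}
    - {"slide": [0, 0, 0], "delta_rot": [0, 0, 0], "fingers": -1}

```text
time_s: 13.08
tcp_pos: [0.5499, 0.1026, 0.0312]
eef_rot: [-180.0, -0.2, 6.1]
contact_force: [-1.8, -2.3, 12.6]
gripper_width: 0.0354
gripper_force: 12.0
```

Foot is on the plate. I'll ease off, open slightly and lift.

>>> play_rows:
  rows:
    - {"slide": [0, 0, -0.007], "delta_rot": [0, 0, 0], "fingers": -1}
    - {"slide": [0, 0, 0], "delta_rot": [0, 0, 0], "fingers": 0.03}
    - {"slide": [0, 0, 0], "delta_rot": [0, 0, 0], "fingers": 0.03}
    - {"slide": [0, 0, 0], "delta_rot": [0, 0, 0], "fingers": 0.03}
    - {"slide": [0, 0, -0.04], "delta_rot": [0, 0, 0], "fingers": 0.03}
    - {"slide": [0, 0, -0.1], "delta_rot": [0, 0, 0], "fingers": 0.03}
    - {"slide": [0, 0, -0.2], "delta_rot": [0, 0, 0], "fingers": 0.03}
    - {"slide": [0, 0, -0.35], "delta_rot": [0, 0, 0], "fingers": 0.03}

```text
time_s: 14.08
tcp_pos: [0.5475, 0.1019, 0.1346]
eef_rot: [179.9, 0.2, 6.0]
contact_force: [0.6, 1.3, 0.3]
gripper_width: 0.0454
gripper_force: 0.0
```

```bash
python3 go.py .465 -.32 .06 8
```

```text
14.075 [0.5475 0.1019 0.1346] [1.7994e+02 1.6000e-01 6.0000e+00] [0.59 1.34 0.33] [ 30.7  14.1 -21.4  -0.  -54.6  65.3]
per row [-0.105  0.342  0.063] total [-0.839  2.739  0.502]
```

>>> play_rows:
  rows:
    - {"slide": [-0.105, 0.342, 0], "delta_rot": [0, 0, 0], "fingers": 0.03}
    - {"slide": [-0.105, 0.342, 0], "delta_rot": [0, 0, 0], "fingers": 0.03}
    - {"slide": [-0.105, 0.342, 0], "delta_rot": [0, 0, 0], "fingers": 0.03}
    - {"slide": [-0.105, 0.342, 0], "delta_rot": [0, 0, 0], "fingers": 0.03}
    - {"slide": [-0.105, 0.342, 0], "delta_rot": [0, 0, 0], "fingers": 0.36}
    - {"slide": [-0.105, 0.342, 0], "delta_rot": [0, 0, 0], "fingers": 0.36}
    - {"slide": [-0.105, 0.342, 0], "delta_rot": [0, 0, 0], "fingers": 0.36}
    - {"slide": [-0.104, 0.342, 0], "delta_rot": [0, 0, 0], "fingers": 0.36}

```text
time_s: 15.08
tcp_pos: [0.466, -0.3207, 0.1354]
eef_rot: [180.0, -0.1, 6.0]
contact_force: [1.0, -0.0, 0.1]
gripper_width: 0.0597
gripper_force: 0.0
```

>>> play_rows:
  rows:
    - {"slide": [0, 0, 0.2], "delta_rot": [0, 0, 0], "fingers": 0.36}
    - {"slide": [0, 0, 0.2], "delta_rot": [0, 0, 0], "fingers": 0.36}
    - {"slide": [0, 0, 0.1], "delta_rot": [0, 0, 0], "fingers": 0.36}
    - {"slide": [0, 0, 0], "delta_rot": [0, 0, 0], "fingers": 0.36}

```text
time_s: 15.58
tcp_pos: [0.466, -0.3187, 0.0588]
eef_rot: [-180.0, 0.1, 6.0]
contact_force: [-0.9, 0.5, 1.1]
gripper_width: 0.0596
gripper_force: 0.0
```

```bash
python3 go.py .465 -.32 .008 4
python3 - <<'E'
from plant import r
from h import *
import sys
c=r.capture("top");cv2.imwrite("pics/top2.png",cv2.resize(c["image"][140:270,160:440],(800,372),interpolation=cv2.INTER_CUBIC))
for u in((215,196),(238,193)):
  try: print(*gemfind(c,u,.022))
  except Exception as e: print(e)
E
```

```text
15.575 [ 0.466  -0.3187  0.0588] [-1.7998e+02  7.0000e-02  6.0300e+00] [-0.91  0.47  1.15] [-14.5  19.8 -25.2   0.  -45.  110.5]
per row [-0.002  0.002  0.085] total [-0.007  0.008  0.339]
[0.54816062 0.10254356] [210 192  10  11  87]
[0.55964858 0.03689025] [234 186  10  12  92]
```

View pics/top2.png

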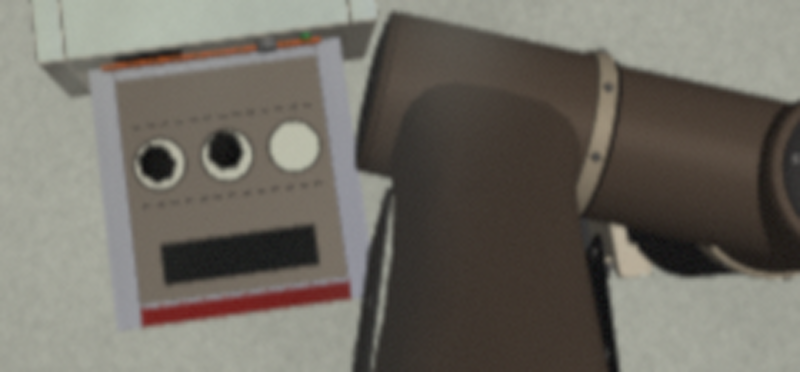

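The first print stands on the left circle at crop (159,163), within about 2 mm of the centre, and the middle one is still standing at (225,148). Now I grip the second.

>>> play_rows:
  rows:
    - {"slide": [-0.005, 0.006, 0.1], "delta_rot": [0, 0, 0], "fingers": 0.36}
    - {"slide": [0, 0, 0.12], "delta_rot": [0, 0, 0], "fingers": 0.36}
    - {"slide": [0, 0, 0.11], "delta_rot": [0, 0, 0], "fingers": 0.36}
    - {"slide": [0, 0, 0], "delta_rot": [0, 0, 0], "fingers": 0.36}
    - {"slide": [0, 0, 0], "delta_rot": [0, 0, 0], "fingers": -1}
    - {"slide": [0, 0, 0], "delta_rot": [0, 0, 0], "fingers": -1}
    - {"slide": [0, 0, 0], "delta_rot": [0, 0, 0], "fingers": -1}
    - {"slide": [0, 0, 0], "delta_rot": [0, 0, 0], "fingers": -1}
  squeeze: 12

```text
time_s: 16.62
tcp_pos: [0.466, -0.32, 0.01]
eef_rot: [180.0, -0.0, 6.0]
contact_force: [-0.3, 0.8, 2.5]
gripper_width: 0.0353
gripper_force: 12.0
```

>>> play_rows:
  rows:
    - {"slide": [0, 0, -0.1], "delta_rot": [0, 0, 0], "fingers": -1}
    - {"slide": [0, 0, -0.2], "delta_rot": [0, 0, 0], "fingers": -1}
    - {"slide": [0, 0, -0.25], "delta_rot": [0, 0, 0], "fingers": -1}
    - {"slide": [0, 0, -0.15], "delta_rot": [0, 0, 0], "fingers": -1}
    - {"slide": [0, 0, 0], "delta_rot": [0, 0, 0], "fingers": -1}

```text
time_s: 17.25
tcp_pos: [0.4669, -0.3203, 0.1174]
eef_rot: [179.9, -0.3, 6.0]
contact_force: [-0.2, -0.3, 0.0]
gripper_width: 0.0353
gripper_force: 12.0
```

```bash
python3 go.py .5630 -.0331 .08 8
```

```text
17.25 [ 0.4669 -0.3203  0.1174] [179.88  -0.25   6.02] [-0.2  -0.31  0.04] [-14.6  15.7 -21.8   0.  -52.2 110.6]
per row [ 0.105 -0.23   0.031] total [ 0.837 -1.838  0.249]
```

>>> play_rows:
  rows:
    - {"slide": [0.06, -0.13, 0], "delta_rot": [0, 0, 0], "fingers": -1}
    - {"slide": [0.12, -0.26, 0], "delta_rot": [0, 0, 0], "fingers": -1}
    - {"slide": [0.13, -0.29, 0], "delta_rot": [0, 0, 0], "fingers": -1}
    - {"slide": [0.13, -0.29, 0], "delta_rot": [0, 0, 0], "fingers": -1}
    - {"slide": [0.13, -0.29, 0], "delta_rot": [0, 0, 0], "fingers": -1}
    - {"slide": [0.13, -0.29, 0], "delta_rot": [0, 0, 0], "fingers": -1}
    - {"slide": [0.09, -0.19, 0], "delta_rot": [0, 0, 0], "fingers": -1}
    - {"slide": [0.047, -0.098, 0], "delta_rot": [0, 0, 0], "fingers": -1}

```text
time_s: 18.25
tcp_pos: [0.5616, -0.0311, 0.114]
eef_rot: [180.0, 0.1, 6.1]
contact_force: [0.1, -0.9, -0.6]
gripper_width: 0.0355
gripper_force: 12.0
```

>>> play_rows:
  rows:
    - {"slide": [0, 0, 0.1], "delta_rot": [0, 0, 0], "fingers": -1}
    - {"slide": [0, 0, 0.1], "delta_rot": [0, 0, 0], "fingers": -1}
    - {"slide": [0, 0, 0], "delta_rot": [0, 0, 0], "fingers": -1}
    - {"slide": [0, 0, 0], "delta_rot": [0, 0, 0], "fingers": -1}

```text
time_s: 18.75
tcp_pos: [0.5615, -0.0333, 0.0843]
eef_rot: [180.0, 0.0, 6.0]
contact_force: [0.9, -0.4, -0.0]
gripper_width: 0.0356
gripper_force: 12.0
```

```bash
python3 go.py .5630 -.0331 .0325 4
```

```text
18.75 [ 0.5615 -0.0333  0.0843] [1.7999e+02 3.0000e-02 5.9500e+00] [ 0.85 -0.38 -0.04] [ 16.6  17.8 -24.1   0.  -48.2  79.4]
per row [ 0.003 -0.     0.086] total [ 0.01  -0.     0.345]
```

>>> play_rows:
  rows:
    - {"slide": [0.006, 0, 0.1], "delta_rot": [0, 0, 0], "fingers": -1}
    - {"slide": [0, 0, 0.1], "delta_rot": [0, 0, 0], "fingers": -1}
    - {"slide": [0, 0, 0.08], "delta_rot": [0, 0, 0], "fingers": -1}
    - {"slide": [0, 0, 0.04], "delta_rot": [0, 0, 0], "fingers": -1}
    - {"slide": [0, 0, 0.015], "delta_rot": [0, 0, 0], "fingers": -1}
    - {"slide": [0, 0, 0.01], "delta_rot": [0, 0, 0], "fingers": -1}
    - {"slide": [0, 0, 0], "delta_rot": [0, 0, 0], "fingers": -1}

```text
time_s: 19.62
tcp_pos: [0.5627, -0.0324, 0.033]
eef_rot: [-180.0, -0.0, 6.0]
contact_force: [-0.4, -0.2, 0.2]
gripper_width: 0.0351
gripper_force: 12.0
```

>>> play_rows:
  rows:
    - {"slide": [0, 0, 0.007], "delta_rot": [0, 0, 0], "fingers": -1}
    - {"slide": [0, 0, 0.007], "delta_rot": [0, 0, 0], "fingers": -1}
    - {"slide": [0, 0, 0], "delta_rot": [0, 0, 0], "fingers": -1}

```text
time_s: 20.0
tcp_pos: [0.5635, -0.0323, 0.0319]
eef_rot: [180.0, -0.1, 6.0]
contact_force: [-1.9, 0.2, 7.7]
gripper_width: 0.0352
gripper_force: 12.0
```

The foot is in contact at 7.7 N. Releasing now.

>>> play_rows:
  rows:
    - {"slide": [0, 0, -0.003], "delta_rot": [0, 0, 0], "fingers": -1}
    - {"slide": [0, 0, 0], "delta_rot": [0, 0, 0], "fingers": 0.03}
    - {"slide": [0, 0, 0], "delta_rot": [0, 0, 0], "fingers": 0.03}
    - {"slide": [0, 0, 0], "delta_rot": [0, 0, 0], "fingers": 0.03}
    - {"slide": [0, 0, -0.04], "delta_rot": [0, 0, 0], "fingers": 0.03}
    - {"slide": [0, 0, -0.1], "delta_rot": [0, 0, 0], "fingers": 0.03}
    - {"slide": [0, 0, -0.2], "delta_rot": [0, 0, 0], "fingers": 0.03}
    - {"slide": [0, 0, -0.35], "delta_rot": [0, 0, 0], "fingers": 0.03}

```text
time_s: 21.0
tcp_pos: [0.5614, -0.0327, 0.1351]
eef_rot: [180.0, 0.2, 6.0]
contact_force: [1.5, 0.4, -0.2]
gripper_width: 0.0452
gripper_force: 0.0
```

>>> play_rows:
  rows:
    - {"slide": [-0.1, 0.35, -0.1], "delta_rot": [0, 0, 0], "fingers": 0.03}
    - {"slide": [-0.1, 0.35, 0], "delta_rot": [0, 0, 0], "fingers": 0.03}
    - {"slide": [-0.1, 0.35, 0], "delta_rot": [0, 0, 0], "fingers": 0.03}
    - {"slide": [-0.1, 0.35, 0], "delta_rot": [0, 0, 0], "fingers": 0.03}
    - {"slide": [-0.1, 0.35, 0], "delta_rot": [0, 0, 0], "fingers": 0.03}
    - {"slide": [0, 0, 0], "delta_rot": [0, 0, 0], "fingers": 0.03}
    - {"slide": [0, 0, 0], "delta_rot": [0, 0, 0], "fingers": 0.03}

```text
time_s: 21.88
tcp_pos: [0.5153, -0.3016, 0.1503]
eef_rot: [180.0, -0.0, 5.9]
contact_force: [-0.1, 0.2, 0.4]
gripper_width: 0.0453
gripper_force: 0.0
```

Run:
```python
from plant import r
from h import *
c=r.capture("top");cv2.imwrite("pics/top3.png",cv2.resize(c["image"],(800,600),interpolation=cv2.INTER_CUBIC))
for u in((215,196),(238,193),(262,189)): print(*gemfind(c,u,.022))
```

```text
[0.54896101 0.10276415] [210 192  10  10  85]
[0.56004278 0.03675161] [234 186  10  12  91]
[ 0.56144457 -0.03252301] [259 186  10  10  81]
```

View pics/top3.png

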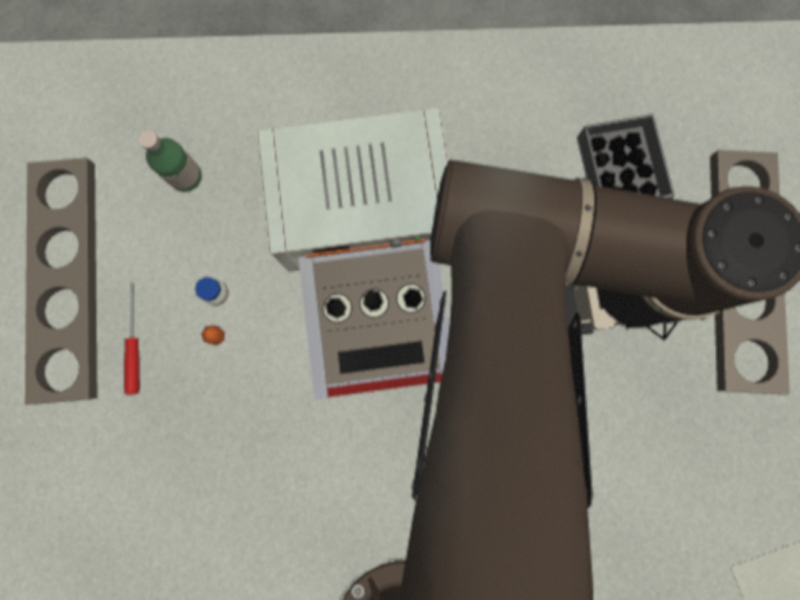

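The picture shows all three prints upright on their circles at (336,307), (374,302) and (411,298), each 2 to 5 mm from centre. The plate is against the red bar and the arm is clear of everything, so I hand in.

```bash
python3 -c "
from plant import r
print(r.close_job())"
```

```text
the job is handed in; nothing more can be done
None
```

The job is handed in (no verdict came back): the plate is out against the red stop, and all three prints stand upright on their circles, measured within about 5 mm of centre.

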